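# Slide the mask tray over the isolation gap and home on the floating stage

### The arm

A 6-joint arm with a two-finger parallel gripper is mounted at the origin on a cart in front of the work surface, level with it; the furniture and walls round the work are solid. World frame = base frame: x ahead of the robot, y to its left, z up, the work surface at z = 0. Lengths are in mm, angles in rad, forces in N, time in s.
With the tool pointing down it reaches from about 300 to 775 mm from the base axis. Payload 14.6 kg.
Tool frame: the origin (TCP) lies on the centre line of the jaws, within the pads' length; the fingertips stand manip.finger_overhang ahead of it and the grasp point (between the pads) lies 11 mm behind it (manip.finger_overhang is the distance from the TCP to the fingertips, in mm); y points along the fingers, x is the direction in which the jaws open and shut, and the axes are right-handed (so a half turn about y gives the same grasp; the last joint's range is limited). The gripper opens to 94 mm and grips with 3 to 60 N. Pads are 16 mm wide; open, the fingers measure 119 mm over their backs; the gripper's body (75 mm by 177 mm) begins 78 mm behind the grasp point.
Start: joints at [1.189, 0.3, 1.521, -0, 1.321, -0.067], TCP at [170.292, 522.963, 213.446] pointing down, gripper open.
Joint ranges: [-3.03, 3.03], [-0.79, 2.21], [0.23, 2.52], [-1.04, 4.18], [0, 3.07], [-2.55, 2.55]. Speed limits (rad/s): [2.22, 2.22, 2.57, 3.14, 3.14, 3.14].

### API

Orientations are given as [roll, pitch, yaw] about the fixed x, y, z axes, in that order (R = Rz(yaw) Ry(pitch) Rx(roll)).
In Python, from cell import monitor, viewer, ticket, manip gives the robot as it stands.
- The arm moves only by the shell command python3 -m jog 'ROWS' [FORCE]. ROWS is JSON, a list of rows, each an object of numbers: "grip": the finger opening in cm, from 0 to 9.4; "dx", "dy", "dz": the shift along the tool's x, y, z in cm; "spin": the turn about the tool's y in degrees. In form: [{"grip": .., "dx": .., "dy": .., "dz": .., "spin": ..}, ...]. A call has 1 to 20 rows; each row is the pose to reach, as a shift and turn from the pose commanded when the call began, along the tool's axes at that moment; what a row does not reach only later rows make up. A row lasts 1/8 s, in which the tool goes at most 62.5 mm and 10.7 degrees, less where a joint would pass 70% of its speed; a pose out of reach is approached as far as the arm can. A call with a gripper value outside its range is refused whole. The fingers move at their own pace and stop on an object; FORCE is the grip in N (left out, the last holds). Time passes only in rows, so rows that repeat a pose let the fingers close. It gives the time, the measured TCP pose, the force and the opening at its end, in the units of the state.
- monitor.read_state(): the state, without advancing time (a new reading comes with each control period).
- viewer.camera(name): name is "scene" or "top" or "wrist"; returns a dict with "color" (480x640x3 uint8, red, green, blue), "vertical_fov" (degrees; the focal length in pixels is half the picture's height over the tangent of half this angle, whatever the lens; pixels are square), "cx", "cy" (the principal point, pixels), "k1" (the pictures are not rectified: a ray, as slopes to the right and down, at radius r is drawn at 1 + k1 r^2 times it, then the intrinsics apply), "rvec" (rotation vector, rad) and "tvec" (3), from world to camera coordinates, as OpenCV has them. Camera axes: x right, y down, z forward; pixel columns grow to the right and rows downward; lengths in mm; the calibration is good to about 2 mm. A picture is of the moment at which its call begins. There is no depth.
- ticket.sign_off(): hands the job in, once; it reports no verdict.
The state is a dict: "clock": time; "joints": joint angles; "qd": joint speeds; "effort": joint torques, N m; "eef_pos": TCP position; "eef_rot": TCP orientation; "wrist_force": force on the tool from outside, world axes, zero at the start; "moment": the same for the moment, N m; "finger_gap": finger opening in mm.
Only numpy, scipy, OpenCV 4.12 (cv2) and the standard library are available. Lean on these libraries where they do the work, as an engineer would, in place of code of your own. Each camera call takes 0.05 s, during which the arm holds its last target. There are 200 camera calls.

### The job

Draw back the stop bolt at the edge of the loading shelf, then slide the tray with the bare photomask across the open gap onto the floating stage, keeping it level so that it neither sags into the gap nor is lifted off. Without forcing it, push it gently home against the sprung buffer until the spring bolt snaps in behind the tray's flange and holds it there, without driving the floating deck onto its bump stop. Do not touch the mask or disturb the things standing around, and let go of the tray.

Things in the scene. Friction and masses are not known exactly. Their poses are not given: they have to be found in the camera images.
- stage: floating stage on the worktop: dark base plate 134 x 168 mm on rubber feet, above it an aluminium deck 124 x 144 mm on leaf springs. Origin on the worktop below the middle of the deck's open mouth; +x points inwards (the way the tray is pushed), y across, z up. Behind the mouth: sloped lip, flared lead-ins, two guides 111 mm apart, buffer bar and end block
- stage_mouth (a point): middle of the deck's mouth, on its top, 60 mm above the stage's origin, as nominally set. The deck, with guides, bolt and buffer, is clamped in slots up to 12 mm nearer or farther along x than this (not measured). Keeper strips over the tray's flanges, 7.5 mm above the deck, begin 18 mm inside: the tray can enter only from the mouth
- shelf: loading shelf: aluminium stand, top 152 x 156 mm, 60 mm above the worktop. Origin on the worktop below the middle of its edge at the gap, +x across the gap, in line with the stage to about 1.5 mm sideways. The gap is 62 to 88 mm wide, 60 mm deep; the deck beyond is level with the shelf or up to 2 mm lower. Low guides 112 mm apart lead the tray, open above
- tray: steel mask tray, 0.33 to 0.46 kg with the mask. Origin at its underside below the middle of the mask; +x to its nose (48 mm ahead), z up. Floor 4 mm, rim round the mask 10 mm high, flanges 108 mm over all, ending 16 mm behind the origin; two struts run back to 90 mm behind it. Home when its origin lies 58 mm inside the deck's mouth
- tray_bar (a point): centre of the black handle bar at the tray's tail, 78 mm behind the tray's origin and 33 mm above its underside: 64 mm long along the tray's y, 10 mm thick along x, 16 mm high, free all round, to pinch from above. The loaded tray balances about 68 mm ahead of the bar: its nose drops once more than some 55 mm hang over the shelf's edge, unless the bar is held
- mask: bare square photomask, 77 x 77 x 3 mm, lying loose inside the tray's rim with 2 mm of play; origin at the middle of its underside
- stop_bolt (a joint): square steel bolt at the shelf's edge, just ahead of the tray's nose: 0 fully in (tip 27 mm from the middle line, blocking the tray), 0.034 m fully drawn; the way is free from 0.029 m. It slides along the shelf's +y with about 1.5 N of friction and stays where it is left
- stop_peg (a point): point on the upright round steel peg by which the stop bolt is drawn: 12 mm thick; this point is 14 mm below its top and 90 mm above the worktop. It moves with the bolt along the shelf's +y
- deck (a joint): how far the floating deck has been pushed inwards along the stage's x (m): 0 at rest, 6 N per mm; its bump stop begins at 0.0025 m (15 N)
- buffer (a joint): black sprung buffer bar at the deck's inner end, met by the tray's nose: 0 free, 0.0046 m fully pressed; 2.7 N at first touch, then 0.9 N per mm. The tray is home at 0.004 m, and then keeps it pushed back against the spring bolt
- spring_bolt (a joint): bevelled spring bolt in the deck's +y guide, 42 mm inside the mouth: 0 sprung out; the passing flange presses it back about 0.005 m, and it snaps back to 0 behind the flange's rear end when the tray is home. That takes a push on the bar of about 8 to 10 N in all (buffer and friction); 11 to 12 N is ample
- swab_pot: clear pot with swabs, 34 x 34 x 92 mm, left of the stage; origin under its middle
- lens_tissue: flat white box of lens tissue, 62 x 90 x 16 mm, left of the swab pot; origin under its middle
- timer: small grey timer with three keys, 46 x 52 x 19 mm, beyond the stage; origin under its middle

How it is judged:
By the outcome, as a careful person would: the job done as asked, in the order asked, and still so for the second after the job is handed in, with the robot touching nothing.
It also fails if it takes over 72 s, if anything falls off the work surface, if the arm or the gripper's body presses on something with over 40 N, if the wrist force passes 120 N, or if a joint passes its speed limit or range.

## Working session

There is one attempt and no reset: what is moved stays moved. The work goes in short steps, Python scripts to look and compute and a shell command to move; the robot and the scene stay as the last step left them, time stands still between calls to the robot, and variables do not carry over. Pictures are saved under pics/ and viewed, about 8 in all and at most 12, crops included, and the job is handed in when it is done.

```bash
ls; mkdir -p pics
python3 - <<'E'
from cell import monitor, viewer, ticket, manip
import cv2, json, numpy as np
print(manip.finger_overhang); print(monitor.read_state())
for n in("scene","top"):
    c=viewer.camera(n); cv2.imwrite(f"pics/{n}0.png",c["color"][:,:,::-1])
    d={k:np.array(v).tolist() for k,v in c.items() if k!="color"}; print(n,d)
    json.dump(d,open(f"pics/{n}.json","w"))
E
```

```text
pics
8.0
{'clock': 0.0, 'joints': array([ 1.18937871e+00,  3.00465686e-01,  1.52162390e+00,  1.17805019e-05,
        1.32069534e+00, -6.65864296e-02]), 'qd': array([ 0.00101558, -0.00207791, -0.00047296, -0.00129315,  0.00130708,
       -0.00189644]), 'effort': array([ 1.73451699e-03, -5.31806266e+01, -3.52745068e+01,  7.08763953e-02,
        2.43299321e-02, -1.34949869e-04]), 'eef_pos': array([170.20284432, 522.71783748, 212.87118573]), 'eef_rot': array([-1.57070561e+00,  1.18886364e-03,  1.25596227e+00]), 'wrist_force': array([-0.68017417, -0.20887415,  0.00124801]), 'moment': array([-0.01245057, -0.01774568, -0.02431968]), 'finger_gap': 93.75891476043157}
scene {'vertical_fov': 44.32015078103298, 'cx': 313.2148318591254, 'cy': 243.56356036230622, 'k1': -0.12659562229168764, 'rvec': [0.5876758140905904, -2.467931455521255, 1.3764205085487506], 'tvec': [387.54528598380426, 258.8568738179884, 1113.3578357606752]}
top {'vertical_fov': 52.99250447842316, 'cx': 323.9603574498294, 'cy': 237.63105132585312, 'k1': -0.006967855507249616, 'rvec': [2.1380547671802943, -2.18412825624932, 0.07285311360421629], 'tvec': [-127.44204718033524, 520.1747171754108, 1098.6252373680647]}
```

View pics/top0.png

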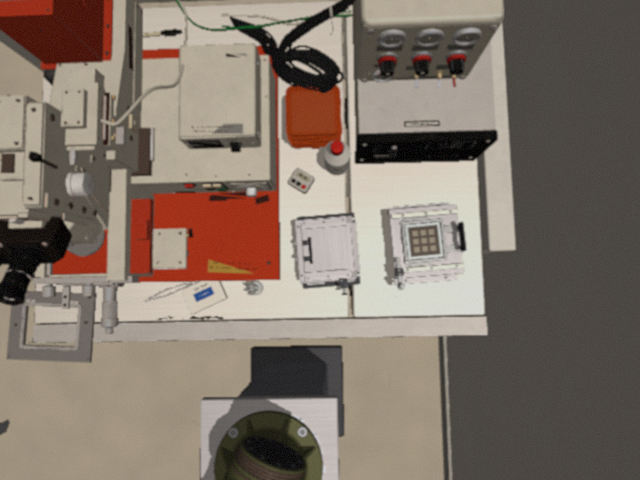

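View pics/scene0.png

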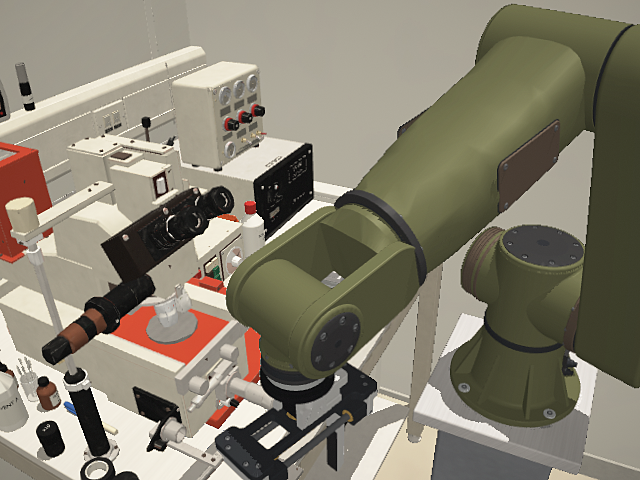

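The top view shows the stage near (325,250), the shelf and tray near (425,243), the handle bar at (460,236), and the stop peg near (400,280). The tray moves towards image left. The scene view is mostly blocked by the arm.

```bash
cat > h.py <<'E'
import cv2, json, numpy as np
def load(n): return json.load(open(f"pics/{n}.json"))
def foc(d): return 240/np.tan(np.radians(d["vertical_fov"]/2))
def ray(d,u,v):
    f=foc(d); K=np.array([[f,0,d["cx"]],[0,f,d["cy"]],[0,0,1]]); 
    p=cv2.undistortPoints(np.array([[[u,v]]],float),K,np.array([d["k1"],0,0,0,0]))[0,0]
    R=cv2.Rodrigues(np.array(d["rvec"]))[0]; t=np.array(d["tvec"])
    return -R.T@t, R.T@np.array([p[0],p[1],1])
def onz(d,u,v,z):
    c,r=ray(d,u,v); return c+r*(z-c[2])/r[2]
def proj(d,P):
    f=foc(d); K=np.array([[f,0,d["cx"]],[0,f,d["cy"]],[0,0,1]])
    return cv2.projectPoints(np.array(P,float).reshape(-1,1,3),np.array(d["rvec"]),np.array(d["tvec"]),K,np.array([d["k1"],0,0,0,0]))[0][:,0]
E
python3 - <<'E'
from h import *
d=load("top")
print(ray(d,320,240)[0])
for n,u,v,z in [("bar",460,236,100),("peg",401,283,100),("mouth",357,249,60),("shelf edge",388,246,60),("far stage",295,252,60)]:
    print(n,onz(d,u,v,z).round(0))
print(proj(d,[[170,523,213]]), proj(load("scene"),[[170,523,213]]))
im=cv2.imread("pics/top0.png")[185:305,280:480]
cv2.imwrite("pics/top0c.png",cv2.resize(im,None,fx=4,fy=4,interpolation=cv2.INTER_CUBIC))
E
```

```text
[ 412.59701302 -166.41872679 1138.36248013]
bar [ 507. -433.  100.]
peg [ 409. -303.  100.]
mouth [ 487. -213.   60.]
shelf edge [ 492. -282.   60.]
far stage [483. -74.  60.]
[[-21.14248135 417.13549437]] [[304.28601867 485.8210537 ]]
```

View pics/top0c.png

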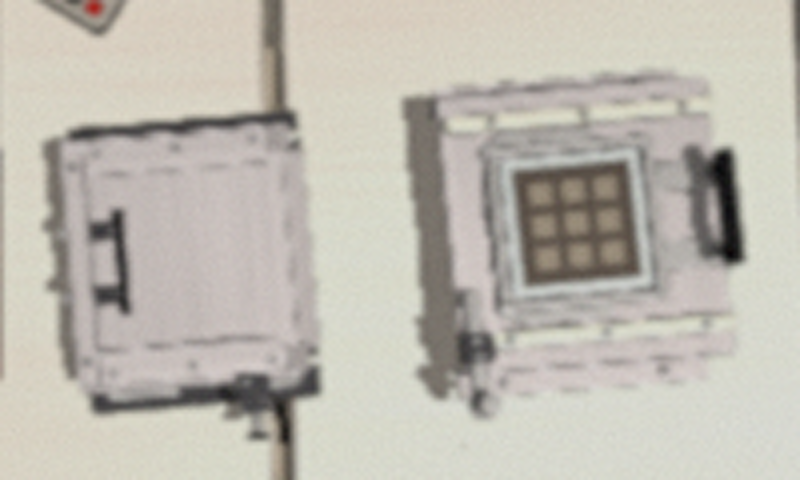

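The crop shows the mask's outer corners at about (500,165), (645,150), (655,285) and (510,300). The bar's top runs from (727,150) to (738,260), and the peg's top is near (486,400). The deck mouth edge is at about (300,125) to (318,390), and the shelf edge at about (440,100) to (470,390).

Run:
```python
from h import *
d=load("top")
P=lambda u,v,z: onz(d,280+u/4,185+v/4,z)
m=[P(u,v,67) for u,v in [(500,165),(645,150),(655,285),(510,300)]]
print("mask c",np.mean(m,0).round(1),"sides",[np.linalg.norm(m[i]-m[i-1]).round(1) for i in range(4)])
a=(m[0]-m[1]+m[3]-m[2]); print("yaw from a",np.degrees(np.arctan2(a[1],a[0])))
a2=m[0]-m[3]+m[1]-m[2]; print("yaw+... from side",np.degrees(np.arctan2(a2[1],a2[0]))+180)
b1,b2=P(727,150,101),P(740,262,101); print("bar",b1,b2,(b1+b2)/2,np.linalg.norm(b1-b2)); a=b1-b2;print(np.degrees(np.arctan2(a[1],a[0])))
print("peg",P(486,400,104))
# shelf edges / guides
for n,p in dict(sh_gap_far=(440,100,60),sh_gap_near=(458,330,60),sh_tail_far=(708,80,60),mouthfar=(298,150,60),mouthnear=(312,350,60),deckin_far=(62,150,60),deckin_near=(80,370,60)).items(): print(n,P(*p).round(1))
```

```text
mask c [ 500.2 -362.6   67. ] sides [np.float64(75.4), np.float64(81.0), np.float64(75.4), np.float64(80.5)]
yaw from a 94.66121323517511
yaw+... from side 181.95257783410233
bar [ 536.01672416 -438.19344355  101.        ] [ 475.43998186 -442.30558406  101.        ] [ 505.72835301 -440.2495138   101.        ] 60.716154418429745
3.88346055355991
peg [ 404.63234108 -303.70603355  104.        ]
sh_gap_far [ 573.  -289.6   60. ]
sh_gap_near [ 443.4 -295.4   60. ]
sh_tail_far [ 580.8 -440.2   60. ]
mouthfar [ 546.5 -208.9   60. ]
mouthnear [ 434.  -213.8   60. ]
deckin_far [549.6 -75.8  60. ]
deckin_near [425.5 -84.1  60. ]
```

```bash
python3 -m jog '[{"dy":-5.7,"grip":4},{"dx":-23.2,"dy":-5.7,"dz":-17,"spin":43},{"dx":-23.2,"dy":-5.7,"dz":-17,"spin":43},{"dx":-23.2,"dy":-5.7,"dz":-17,"spin":43},{"dx":-23.2,"dy":-5.7,"dz":-17,"spin":43},{"dx":-23.2,"dy":-5.7,"dz":-17,"spin":43},{"dx":-44.5,"dy":-5.7,"dz":-32.4,"spin":90},{"dx":-44.5,"dy":-5.7,"dz":-32.4,"spin":90},{"dx":-44.5,"dy":-5.7,"dz":-32.4,"spin":90},{"dx":-44.5,"dy":-5.7,"dz":-32.4,"spin":90},{"dx":-44.5,"dy":-5.7,"dz":-32.4,"spin":90},{"dx":-72.8,"dy":-5.7,"dz":-52.1,"spin":158},{"dx":-72.8,"dy":-5.7,"dz":-52.1,"spin":158},{"dx":-72.8,"dy":-5.7,"dz":-52.1,"spin":158},{"dx":-72.8,"dy":-5.7,"dz":-52.1,"spin":158},{"dx":-72.8,"dy":-5.7,"dz":-52.1,"spin":158},{"dx":-72.8,"dy":-5.7,"dz":-52.1,"spin":158},{"dx":-72.8,"dy":-5.7,"dz":-52.1,"spin":158},{"dx":-72.8,"dy":-5.7,"dz":-52.1,"spin":158},{"dx":-72.8,"dy":-5.7,"dz":-52.1,"spin":158}]'
cat >> h.py <<'E'
def snap(n,f):
    from cell import viewer
    c=viewer.camera(n); cv2.imwrite(f"pics/{f}.png",c["color"][:,:,::-1])
    d={k:np.array(v).tolist() for k,v in c.items() if k!="color"}; json.dump(d,open(f"pics/{f}.json","w")); return d
E
python3 -c "
from h import *
from cell import monitor
d=snap('wrist','w1');print(d,ray(d,320,240)); s=monitor.read_state();print(s['eef_pos'],s['eef_rot'],s['wrist_force'],s['clock'])"
```

```text
validation failed for argument at $[0]...
Traceback (most recent call last):
NameError: name 'snap' is not defined
```

The jog call was refused, so I'll give all five keys in every row.

```bash
cat >> h.py <<'E'
def snap(n,f):
    from cell import viewer
    c=viewer.camera(n); cv2.imwrite(f"pics/{f}.png",c["color"][:,:,::-1])
    d={k:np.array(v).tolist() for k,v in c.items() if k!="color"}; json.dump(d,open(f"pics/{f}.json","w")); return d
E
python3 -m jog '[{"grip":4,"dx":0,"dy":-5.7,"dz":0,"spin":0},{"grip":4,"dx":-23.2,"dy":-5.7,"dz":-17,"spin":43},{"grip":4,"dx":-23.2,"dy":-5.7,"dz":-17,"spin":43},{"grip":4,"dx":-23.2,"dy":-5.7,"dz":-17,"spin":43},{"grip":4,"dx":-23.2,"dy":-5.7,"dz":-17,"spin":43},{"grip":4,"dx":-23.2,"dy":-5.7,"dz":-17,"spin":43},{"grip":4,"dx":-44.5,"dy":-5.7,"dz":-32.4,"spin":90},{"grip":4,"dx":-44.5,"dy":-5.7,"dz":-32.4,"spin":90},{"grip":4,"dx":-44.5,"dy":-5.7,"dz":-32.4,"spin":90},{"grip":4,"dx":-44.5,"dy":-5.7,"dz":-32.4,"spin":90},{"grip":4,"dx":-44.5,"dy":-5.7,"dz":-32.4,"spin":90},{"grip":4,"dx":-72.8,"dy":-5.7,"dz":-52.1,"spin":158},{"grip":4,"dx":-72.8,"dy":-5.7,"dz":-52.1,"spin":158},{"grip":4,"dx":-72.8,"dy":-5.7,"dz":-52.1,"spin":158},{"grip":4,"dx":-72.8,"dy":-5.7,"dz":-52.1,"spin":158},{"grip":4,"dx":-72.8,"dy":-5.7,"dz":-52.1,"spin":158},{"grip":4,"dx":-72.8,"dy":-5.7,"dz":-52.1,"spin":158},{"grip":4,"dx":-72.8,"dy":-5.7,"dz":-52.1,"spin":158},{"grip":4,"dx":-72.8,"dy":-5.7,"dz":-52.1,"spin":158},{"grip":4,"dx":-72.8,"dy":-5.7,"dz":-52.1,"spin":158}]' && python3 -c "
from h import *
from cell import monitor
d=snap('wrist','w1');print(d,ray(d,320,240)); s=monitor.read_state();print(s['eef_pos'],s['eef_rot'],s['wrist_force'],s['clock'])"
```

```text
clock: 2.6
eef_pos: [440.6, -329.7, 270.5]
eef_rot: [-1.571, 0.0, -1.499]
wrist_force: [-0.6, -0.1, 0.0]
finger_gap: 39.8
{'vertical_fov': 67.32736826505028, 'cx': 321.6691680308276, 'cy': 244.41186324546845, 'k1': 0.007440128066042003, 'rvec': [-2.1399390309277497, 1.9878590074691966, 0.28235786422872927], 'tvec': [-362.0741558132485, 353.61144406184917, 562.2272441822108]} (array([ 521.7369993 , -324.29456872,  441.43148737]), array([-0.26682344, -0.01556573, -0.96370862]))
[ 440.56957071 -329.83593726  270.62367469] [-1.57060756e+00 -1.14209719e-04 -1.49919751e+00] [ 0.32610203 -0.61325935 -0.74760826] 2.65
```

View pics/w1.png

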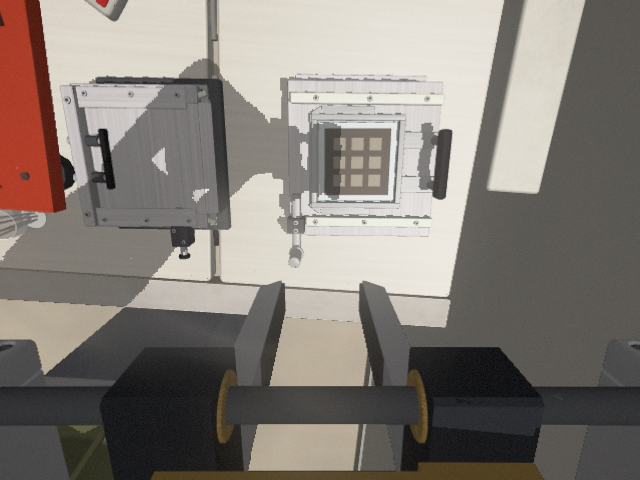

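The wrist view shows the bar at (442,163), the peg top at (294,262), the mask at (357,162), the mouth edge near u≈222 and the shelf edge near u≈289. I'll enlarge this region to measure it.

```bash
python3 -c "
from h import *
im=cv2.imread('pics/w1.png')[68:272,55:460]
cv2.imwrite('pics/w1c.png',cv2.resize(im,(800,403),interpolation=cv2.INTER_CUBIC)); print(800/405)"
```

```text
1.9753086419753085
```

View pics/w1c.png

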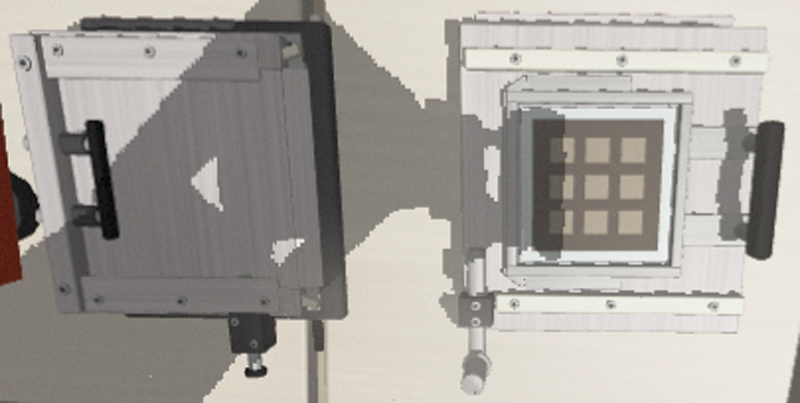

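Run:
```python
from h import *
d=load("w1"); k=800/405
P=lambda u,v,z: onz(d,55+u/k,68+v/k,z)
pts=dict(pegtop=(474,383,104),bar_far=(775,122,101),bar_near=(764,258,101),m1=(523,108,67),m2=(672,110,67),m3=(667,264,67),m4=(518,262,67),
gf1=(465,60,65),gf2=(767,63,65),gn1=(465,304,65),gn2=(744,306,65),shelf_edge_far=(461,28,60),shelf_edge_near=(463,290,60),nose=(503,150,70),nose2=(503,230,70),
mouthA=(303,70,60),mouthB=(323,290,60),dgf1=(55,38,67.5),dgf2=(290,38,67.5),dgn1=(62,308,67.5),dgn2=(300,312,67.5),bufA=(95,122,75),bufB=(112,237,75))
Q={n:P(*p) for n,p in pts.items()}
for n,p in Q.items(): print(n,p.round(1))
an=lambda a,b:np.degrees(np.arctan2(*(Q[b]-Q[a])[[1,0]])).round(1)
print("yaw guides",an("gf2","gf1"),an("gn2","gn1"),"deck",an("dgf2","dgf1"),an("dgn2","dgn1"),"mask",an("m2","m1"),an("m3","m4"),"bar+90",an("bar_near","bar_far")+90, "mouth",an("mouthB","mouthA")+90)
print("mask c",np.mean([Q[f"m{i}"] for i in (1,2,3,4)],0),"bar c",(Q["bar_far"]+Q["bar_near"])/2,"len",np.linalg.norm(Q["bar_far"]-Q["bar_near"]))
```

```text
pegtop [ 404.1 -306.7  104. ]
bar_far [ 538.5 -436.6  101. ]
bar_near [ 476.6 -442.   101. ]
m1 [ 537.6 -321.4   67. ]
m2 [ 542.1 -395.6   67. ]
m3 [ 465.2 -403.1   67. ]
m4 [ 460.4 -324.4   67. ]
gf1 [ 557.9 -291.3   65. ]
gf2 [ 567.4 -439.7   65. ]
gn1 [ 435.2 -297.4   65. ]
gn2 [ 445.2 -448.    65. ]
shelf_edge_far [ 572.8 -288.2   60. ]
shelf_edge_near [ 441.8 -295.6   60. ]
nose [ 516.8 -312.9   70. ]
nose2 [ 477.  -315.5   70. ]
mouthA [ 547.6 -210.4   60. ]
mouthB [ 436.1 -219.6   60. ]
dgf1 [552.5 -93.6  67.5]
dgf2 [ 561.2 -206.6   67.5]
dgn1 [417.6 -82.3  67.5]
dgn2 [ 424.8 -209.2   67.5]
bufA [ 515.1 -113.3   75. ]
bufB [ 459.2 -116.5   75. ]
yaw guides 93.7 93.8 deck 94.4 93.2 mask 93.5 93.4 bar+90 95.0 mouth 94.7
mask c [ 501.31730764 -361.13751452   67.        ] bar c [ 507.53426826 -439.27311262  101.        ] len 62.161033112686454
```

Yaw comes out at 93.8° and everything is consistent: the bar is 78 mm behind the mask centre, the gap is about 77 mm, and the stage is in line. Next I'll grip the peg.

```bash
python3 -m jog '[{"grip":4,"dx":-2.57,"dy":5,"dz":-3.49,"spin":0.3},{"grip":4,"dx":-2.57,"dy":10,"dz":-3.49,"spin":0.3},{"grip":4,"dx":-2.57,"dy":14,"dz":-3.49,"spin":0.3},{"grip":4,"dx":-2.57,"dy":16.5,"dz":-3.49,"spin":0.3},{"grip":4,"dx":-2.57,"dy":18.5,"dz":-3.49,"spin":0.3},{"grip":4,"dx":-2.57,"dy":18.5,"dz":-3.49,"spin":0.3},{"grip":0.8,"dx":-2.57,"dy":18.5,"dz":-3.49,"spin":0.3},{"grip":0.8,"dx":-2.57,"dy":18.5,"dz":-3.49,"spin":0.3},{"grip":0.8,"dx":-2.57,"dy":18.5,"dz":-3.49,"spin":0.3},{"grip":0.8,"dx":-2.57,"dy":18.5,"dz":-3.49,"spin":0.3},{"grip":0.8,"dx":-2.57,"dy":18.5,"dz":-3.49,"spin":0.3}]' 12
```

```text
clock: 4.03
eef_pos: [403.7, -305.2, 85.9]
eef_rot: [-1.571, 0.004, -1.507]
wrist_force: [-1.6, 20.1, 12.8]
finger_gap: 11.5
```

```bash
python3 -m jog '[{"grip":0.8,"dx":-0.15,"dy":-0.05,"dz":0,"spin":0},{"grip":0.8,"dx":-0.15,"dy":-0.05,"dz":0,"spin":0},{"grip":0.8,"dx":-0.15,"dy":-0.05,"dz":0,"spin":0}]' 12
```

```text
clock: 4.4
eef_pos: [403.7, -304.9, 86.1]
eef_rot: [-1.571, 0.002, -1.507]
wrist_force: [1.6, 8.6, 1.7]
finger_gap: 11.8
```

```bash
python3 -m jog '[{"grip":0.8,"dx":-0.08,"dy":0,"dz":-0.5,"spin":0},{"grip":0.8,"dx":-0.08,"dy":0,"dz":-1,"spin":0},{"grip":0.8,"dx":-0.08,"dy":0,"dz":-1.5,"spin":0},{"grip":0.8,"dx":-0.08,"dy":0,"dz":-2,"spin":0},{"grip":0.8,"dx":-0.08,"dy":0,"dz":-2.5,"spin":0},{"grip":0.8,"dx":-0.08,"dy":0,"dz":-3,"spin":0},{"grip":0.8,"dx":-0.08,"dy":0,"dz":-3.3,"spin":0},{"grip":0.8,"dx":-0.08,"dy":0,"dz":-3.3,"spin":0},{"grip":0.8,"dx":-0.08,"dy":0,"dz":-3.3,"spin":0}]' 12
```

```text
clock: 5.52
eef_pos: [371.5, -306.9, 86.2]
eef_rot: [-1.568, 0.0, -1.507]
wrist_force: [9.9, 7.8, -2.3]
finger_gap: 11.7
```

```bash
python3 -m jog '[{"grip":3,"dx":0,"dy":0,"dz":0,"spin":0},{"grip":3,"dx":0,"dy":0,"dz":0,"spin":0},{"grip":3,"dx":0,"dy":0,"dz":0,"spin":0},{"grip":3,"dx":0,"dy":-5,"dz":0,"spin":0},{"grip":3,"dx":0,"dy":-10,"dz":0,"spin":0},{"grip":3,"dx":5,"dy":-10,"dz":4.5,"spin":0},{"grip":3,"dx":9.5,"dy":-10,"dz":8.6,"spin":0},{"grip":3,"dx":14.07,"dy":-10,"dz":12.7,"spin":0},{"grip":3,"dx":14.07,"dy":-7,"dz":12.7,"spin":0},{"grip":3,"dx":14.07,"dy":-7,"dz":12.7,"spin":0}]' 12; python3 -c "
from h import *
d=snap('wrist','w2')"
```

```text
clock: 6.78
eef_pos: [505.5, -438.9, 152.9]
eef_rot: [-1.575, 0.004, -1.507]
wrist_force: [0.2, -0.2, -0.2]
finger_gap: 30.0
```

View pics/w2.png

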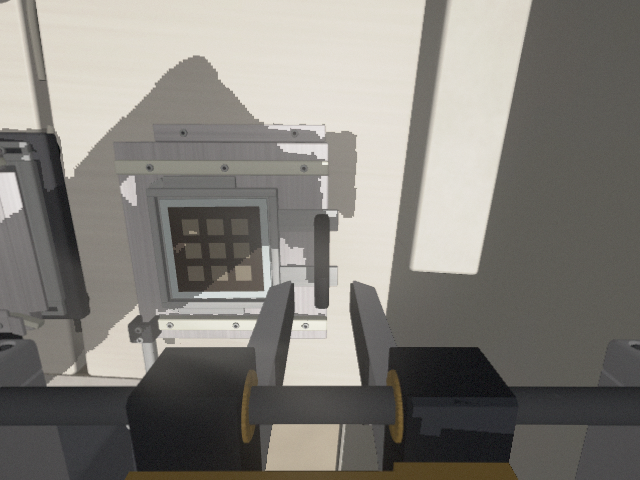

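The bolt no longer protrudes past its block at (143,328), so the way is clear. The bar runs from (322,215) to (321,307), with the fingers straddling it at about (285,290) and (360,290).

Run:
```python
from h import *
d=load("w2")
im=cv2.imread("pics/w2.png"); sub=im[205:300,300:345].max(2); m=(sub<70).astype(np.uint8)
n,l,s,c=cv2.connectedComponentsWithStats(m); print([ (x+[300,205,0,0,0]).tolist() for x in s[1:] if x[4]>100])
a,b=onz(d,322.5,214,101),onz(d,321.5,308,101); print(a,b,(a+b)/2,np.linalg.norm(a-b))
print(proj(d,[[505.5,-438.9,101]]))
mm=[onz(d,u,v,67) for u,v in [(159,199),(269,197),(272,300),(167,302)]];print(np.mean(mm,0))
```

```text
[[315, 214, 14, 14, 114]]
[ 541.72439487 -437.52761955  101.        ] [ 476.90232067 -441.13947558  101.        ] [ 509.31335777 -439.33354756  101.        ] 64.92262169346652
[[320.9402089  268.25847284]]
[ 500.97388832 -361.12045121   67.        ]
```

```bash
python3 -m jog '[{"grip":3,"dx":0.05,"dy":3,"dz":0.2,"spin":0},{"grip":3,"dx":0.05,"dy":5.5,"dz":0.2,"spin":0},{"grip":3,"dx":0.05,"dy":7,"dz":0.2,"spin":0},{"grip":3,"dx":0.05,"dy":7,"dz":0.2,"spin":0},{"grip":0.5,"dx":0.05,"dy":7,"dz":0.2,"spin":0},{"grip":0.5,"dx":0.05,"dy":7,"dz":0.2,"spin":0},{"grip":0.5,"dx":0.05,"dy":7,"dz":0.2,"spin":0},{"grip":0.5,"dx":0.05,"dy":7,"dz":0.2,"spin":0}]' 20; python3 -c "
from cell import monitor
s=monitor.read_state();print(s['eef_pos'],s['eef_rot'],s['wrist_force'],s['moment'])"
```

```text
clock: 7.82
eef_pos: [508.6, -440.0, 86.9]
eef_rot: [-1.57, -0.001, -1.507]
wrist_force: [-0.4, 1.4, 6.6]
finger_gap: 9.5
[ 508.63790036 -440.01994931   86.90264541] [-1.56994972e+00 -8.61485845e-04 -1.50679365e+00] [-0.3794133   1.44868289  6.569871  ] [0.30355558 0.34976104 0.01655925]
```

```bash
python3 -m jog '[{"grip":2,"dx":0,"dy":0,"dz":0,"spin":0},{"grip":2,"dx":0,"dy":0,"dz":0,"spin":0},{"grip":2,"dx":0,"dy":0.35,"dz":0,"spin":0},{"grip":2,"dx":0,"dy":0.35,"dz":0,"spin":0},{"grip":2,"dx":0,"dy":0.35,"dz":0,"spin":0}]' 20;  python3 -m jog '[{"grip":0.5,"dx":0,"dy":0,"dz":0,"spin":0},{"grip":0.5,"dx":0,"dy":0,"dz":0,"spin":0},{"grip":0.5,"dx":0,"dy":0,"dz":0,"spin":0},{"grip":0.5,"dx":0,"dy":0,"dz":0,"spin":0}]' 50; python3 -c "
from cell import monitor
s=monitor.read_state();print(s['eef_pos'],s['eef_rot'],s['wrist_force'],s['moment'])"
```

```text
clock: 8.45
eef_pos: [508.4, -439.8, 82.3]
eef_rot: [-1.571, 0.0, -1.507]
wrist_force: [-0.3, -0.7, -0.3]
finger_gap: 20.0
clock: 8.95
eef_pos: [508.4, -439.8, 82.5]
eef_rot: [-1.571, -0.0, -1.507]
wrist_force: [-0.3, 0.3, 0.4]
finger_gap: 9.3
[ 508.40159751 -439.8367701    82.4960279 ] [-1.57074691e+00 -9.05177942e-05 -1.50677689e+00] [-0.27143051  0.26370549  0.42325173] [-0.00407168  0.17938351  0.04618672]
```

```bash
python3 -m jog '[{"grip":0.5,"dx":-0.3,"dy":0,"dz":0,"spin":0},{"grip":0.5,"dx":-0.8,"dy":0,"dz":0,"spin":0},{"grip":0.5,"dx":-1.5,"dy":0,"dz":0,"spin":0},{"grip":0.5,"dx":-2.2,"dy":0,"dz":0,"spin":0},{"grip":0.5,"dx":-2.9,"dy":0,"dz":0,"spin":0},{"grip":0.5,"dx":-3.6,"dy":0,"dz":0,"spin":0},{"grip":0.5,"dx":-4.3,"dy":0,"dz":0,"spin":0},{"grip":0.5,"dx":-5,"dy":0,"dz":0,"spin":0},{"grip":0.5,"dx":-5.7,"dy":0,"dz":0,"spin":0},{"grip":0.5,"dx":-6.4,"dy":0,"dz":0,"spin":0},{"grip":0.5,"dx":-6.9,"dy":0,"dz":0,"spin":0},{"grip":0.5,"dx":-7.2,"dy":0,"dz":0,"spin":0},{"grip":0.5,"dx":-7.2,"dy":0,"dz":0,"spin":0}]' 50; python3 -c "
from cell import monitor
s=monitor.read_state();print(s['eef_pos'],s['eef_rot'],s['wrist_force'],s['moment'])"
```

```text
clock: 10.58
eef_pos: [503.8, -367.7, 82.5]
eef_rot: [-1.571, 0.0, -1.507]
wrist_force: [-0.8, 1.2, 2.6]
finger_gap: 9.6
[ 503.78741227 -367.67108998   82.50008725] [-1.57088538e+00  4.12964571e-04 -1.50669195e+00] [-0.79711338  1.23249889  2.60099285] [0.21486121 0.14161363 0.01716993]
```

```bash
python3 -m jog '[{"grip":0.5,"dx":-0.3,"dy":0,"dz":0,"spin":0},{"grip":0.5,"dx":-0.8,"dy":0,"dz":0,"spin":0},{"grip":0.5,"dx":-1.3,"dy":0,"dz":0,"spin":0},{"grip":0.5,"dx":-1.8,"dy":0,"dz":0,"spin":0},{"grip":0.5,"dx":-2.1,"dy":0,"dz":0,"spin":0},{"grip":0.5,"dx":-2.1,"dy":0,"dz":0,"spin":0}]' 50; python3 -c "
from h import *
from cell import monitor
s=monitor.read_state();print(s['eef_pos'],s['eef_rot'],s['wrist_force'],s['moment'])
d=snap('wrist','w3');snap('scene','s3')
im=cv2.imread('pics/w3.png')[100:360,0:400];cv2.imwrite('pics/w3c.png',cv2.resize(im,None,fx=2,fy=2,interpolation=cv2.INTER_CUBIC))"
```

```text
clock: 11.32
eef_pos: [502.4, -346.6, 82.5]
eef_rot: [-1.571, 0.0, -1.507]
wrist_force: [0.6, 2.2, 3.2]
finger_gap: 9.9
[ 502.44814098 -346.57299064   82.46701763] [-1.57093914e+00  4.93389230e-04 -1.50656088e+00] [0.61830308 2.23369218 3.23227519] [0.24583093 0.23065173 0.02803123]
```

View pics/w3c.png

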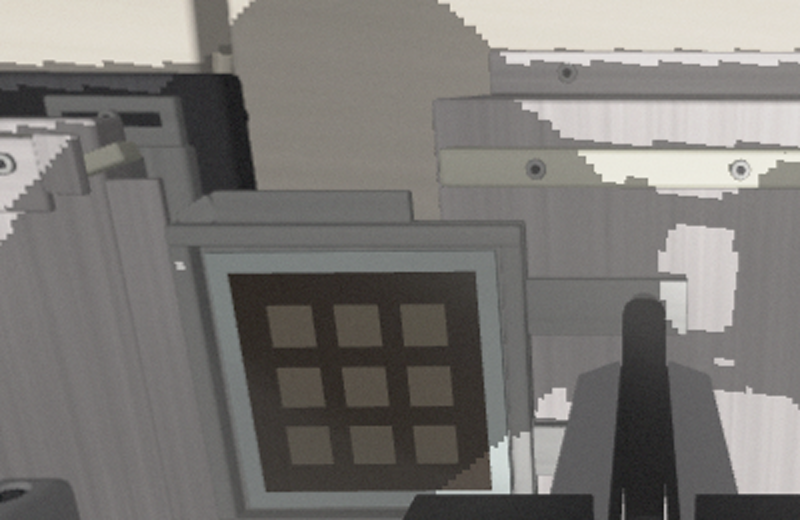

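The nose is just over the mouth lip (crop u≈170–195), and the flange is aligned inside the lead-in at (110,155). I'll continue slowly.

```bash
python3 -m jog '[{"grip":0.5,"dx":-0.2,"dy":0,"dz":0,"spin":0},{"grip":0.5,"dx":-0.6,"dy":0,"dz":0,"spin":0},{"grip":0.5,"dx":-1,"dy":0,"dz":0,"spin":0},{"grip":0.5,"dx":-1.4,"dy":0,"dz":0,"spin":0},{"grip":0.5,"dx":-1.4,"dy":0,"dz":0,"spin":0}]' 50; python3 -c "
from cell import monitor
s=monitor.read_state();print(s['wrist_force'],s['moment'])"; python3 -m jog '[{"grip":0.5,"dx":-0.3,"dy":0,"dz":0,"spin":0},{"grip":0.5,"dx":-0.7,"dy":0,"dz":0,"spin":0},{"grip":0.5,"dx":-1.2,"dy":0,"dz":0,"spin":0},{"grip":0.5,"dx":-1.6,"dy":0,"dz":0,"spin":0},{"grip":0.5,"dx":-1.6,"dy":0,"dz":0,"spin":0}]' 50; python3 -c "
from cell import monitor
s=monitor.read_state();print(s['eef_pos'],s['eef_rot'],s['wrist_force'],s['moment'])"
```

```text
clock: 12.05
eef_pos: [501.6, -332.5, 82.5]
eef_rot: [-1.571, 0.001, -1.506]
wrist_force: [-1.4, 1.5, 4.3]
finger_gap: 9.7
[-1.36505469  1.54424256  4.29544936] [0.24658529 0.21530452 0.02341124]
clock: 12.68
eef_pos: [500.6, -316.5, 82.5]
eef_rot: [-1.571, 0.001, -1.507]
wrist_force: [-0.8, 2.3, 5.4]
finger_gap: 9.8
[ 500.5572786  -316.51439479   82.48485138] [-1.57087242e+00  5.73713663e-04 -1.50650195e+00] [-0.84168789  2.30444886  5.37981536] [ 0.30523442  0.19433199 -0.02672883]
```

```bash
for i in 1 2; do python3 -m jog '[{"grip":0.5,"dx":-0.3,"dy":0,"dz":0,"spin":0},{"grip":0.5,"dx":-0.7,"dy":0,"dz":0,"spin":0},{"grip":0.5,"dx":-1.2,"dy":0,"dz":0,"spin":0},{"grip":0.5,"dx":-1.6,"dy":0,"dz":0,"spin":0},{"grip":0.5,"dx":-2,"dy":0,"dz":0,"spin":0},{"grip":0.5,"dx":-2,"dy":0,"dz":0,"spin":0}]' 50; python3 -c "
from cell import monitor
s=monitor.read_state();print(s['eef_pos'],s['eef_rot'],s['wrist_force'],s['moment'])"; done
```

```text
clock: 13.42
eef_pos: [499.3, -296.7, 82.5]
eef_rot: [-1.571, 0.0, -1.507]
wrist_force: [1.2, 1.4, 5.6]
finger_gap: 9.3
[ 499.34280553 -296.6638491    82.48880858] [-1.57065425e+00  4.04787089e-04 -1.50667831e+00] [1.23124412 1.41047043 5.61596669] [ 0.0313695  -0.0450669  -0.10265084]
clock: 14.18
eef_pos: [497.6, -276.4, 81.8]
eef_rot: [-1.572, 0.001, -1.507]
wrist_force: [2.7, 0.7, -3.7]
finger_gap: 9.7
[ 497.61129044 -276.40040488   81.79294546] [-1.57196005e+00  1.32104119e-03 -1.50660460e+00] [ 2.71135093  0.67843607 -3.72914944] [-0.08383421 -0.37140742 -0.27499811]
```

```bash
python3 -m jog '[{"grip":0.5,"dx":0,"dy":0.03,"dz":0.03,"spin":0},{"grip":0.5,"dx":0,"dy":0.05,"dz":0.05,"spin":0},{"grip":0.5,"dx":0,"dy":0.05,"dz":0.05,"spin":0}]' 50; python3 -c "
from cell import monitor
s=monitor.read_state();print(s['eef_pos'],s['eef_rot'],s['wrist_force'],s['moment'])";  python3 -m jog '[{"grip":0.5,"dx":0,"dy":0.03,"dz":0.03,"spin":0},{"grip":0.5,"dx":0,"dy":0.05,"dz":0.05,"spin":0},{"grip":0.5,"dx":0,"dy":0.05,"dz":0.05,"spin":0}]' 50; python3 -c "
from cell import monitor
s=monitor.read_state();print(s['eef_pos'],s['eef_rot'],s['wrist_force'],s['moment'])"
```

```text
clock: 14.55
eef_pos: [498.4, -277.1, 81.8]
eef_rot: [-1.571, 0.0, -1.507]
wrist_force: [2.8, -0.0, -3.4]
finger_gap: 9.5
[ 498.36214992 -277.13752555   81.80720279] [-1.57107066e+00  2.54269987e-04 -1.50698166e+00] [ 2.76198973 -0.0310271  -3.39197236] [-0.06001569 -0.3238913  -0.31623359]
clock: 14.92
eef_pos: [498.9, -277.1, 81.4]
eef_rot: [-1.571, -0.0, -1.507]
wrist_force: [1.1, 0.5, -2.8]
finger_gap: 9.3
[ 498.91213978 -277.09794786   81.44623377] [-1.57094015e+00 -2.28991589e-06 -1.50675175e+00] [ 1.05370442  0.50290119 -2.83788586] [-0.09393792 -0.07287549 -0.15313097]
```

```bash
for i in 1 2; do python3 -m jog '[{"grip":0.5,"dx":0,"dy":0.03,"dz":0.01,"spin":0},{"grip":0.5,"dx":0,"dy":0.05,"dz":0.02,"spin":0},{"grip":0.5,"dx":0,"dy":0.05,"dz":0.02,"spin":0}]' 50; python3 -c "
from cell import monitor
s=monitor.read_state();print(s['eef_pos'],s['eef_rot'],s['wrist_force'],s['moment'])"; done
```

```text
clock: 15.3
eef_pos: [499.1, -277.1, 81.0]
eef_rot: [-1.571, -0.0, -1.507]
wrist_force: [0.2, -0.1, -1.7]
finger_gap: 10.0
[ 499.12865965 -277.13080393   81.0270383 ] [-1.57081543e+00 -5.50721132e-05 -1.50686850e+00] [ 0.20055052 -0.09828283 -1.67760981] [ 0.01445621  0.04468069 -0.09744195]
clock: 15.68
eef_pos: [499.4, -277.2, 80.6]
eef_rot: [-1.571, -0.0, -1.507]
wrist_force: [-0.1, -1.4, 0.9]
finger_gap: 10.1
[ 499.40893011 -277.18000992   80.60890792] [-1.57061325e+00 -2.35132651e-04 -1.50681615e+00] [-0.09277453 -1.37417472  0.8594049 ] [-0.03511047  0.1689127  -0.11143077]
```

```bash
for i in 1 2; do python3 -m jog '[{"grip":0.5,"dx":-0.3,"dy":-0.02,"dz":0,"spin":0},{"grip":0.5,"dx":-0.6,"dy":-0.02,"dz":0,"spin":0},{"grip":0.5,"dx":-0.9,"dy":-0.02,"dz":0,"spin":0},{"grip":0.5,"dx":-1.2,"dy":-0.02,"dz":0,"spin":0},{"grip":0.5,"dx":-1.2,"dy":-0.02,"dz":0,"spin":0}]' 50; python3 -c "
from cell import monitor
s=monitor.read_state();print(s['eef_pos'],s['eef_rot'],s['wrist_force'],s['moment'])"; done
```

```text
clock: 16.3
eef_pos: [498.6, -264.8, 80.7]
eef_rot: [-1.571, 0.0, -1.507]
wrist_force: [1.3, -0.8, 1.6]
finger_gap: 9.5
[ 498.64557919 -264.81257835   80.7067926 ] [-1.57067176e+00  1.36528035e-04 -1.50665335e+00] [ 1.29334042 -0.84726571  1.5988976 ] [-0.0659472  -0.08594757 -0.10589787]
clock: 16.92
eef_pos: [497.8, -252.8, 80.8]
eef_rot: [-1.571, 0.0, -1.507]
wrist_force: [1.6, -0.0, 0.2]
finger_gap: 9.6
[ 497.84071134 -252.82608708   80.84785264] [-1.57077470e+00  1.89576599e-04 -1.50666553e+00] [ 1.60494117 -0.01779413  0.21888623] [-0.07498246 -0.20979144 -0.0895669 ]
```

```bash
for i in 1 2 3; do python3 -m jog '[{"grip":0.5,"dx":-0.1,"dy":0,"dz":0.02,"spin":0},{"grip":0.5,"dx":-0.2,"dy":0,"dz":0.02,"spin":0},{"grip":0.5,"dx":-0.3,"dy":0,"dz":0.02,"spin":0},{"grip":0.5,"dx":-0.3,"dy":0,"dz":0.02,"spin":0}]' 50|grep -E "pos|force"; done
```

```text
eef_pos: [497.8, -250.1, 80.9]
wrist_force: [1.4, -2.4, 1.2]
eef_pos: [497.8, -247.0, 80.8]
wrist_force: [0.6, -1.9, 1.7]
eef_pos: [497.8, -244.0, 80.9]
wrist_force: [-0.3, -1.1, 1.6]
```

```bash
for i in 1 2 3 4 5 6; do python3 -m jog '[{"grip":0.5,"dx":-0.05,"dy":0,"dz":0,"spin":0},{"grip":0.5,"dx":-0.1,"dy":0,"dz":0,"spin":0},{"grip":0.5,"dx":-0.1,"dy":0,"dz":0,"spin":0}]' 50|grep -E "pos|force"; done
```

```text
eef_pos: [497.8, -243.1, 80.8]
wrist_force: [-0.6, -1.8, 1.6]
eef_pos: [497.7, -242.1, 80.9]
wrist_force: [-0.6, -2.1, 2.1]
eef_pos: [497.6, -241.0, 80.8]
wrist_force: [-0.1, -2.1, 1.0]
eef_pos: [497.6, -240.1, 80.8]
wrist_force: [-0.7, -2.1, 0.7]
eef_pos: [497.5, -239.1, 80.9]
wrist_force: [-0.5, -1.2, 1.1]
eef_pos: [497.4, -238.1, 80.8]
wrist_force: [0.4, -2.5, 1.0]
```

```bash
for i in 1 2 3 4; do python3 -m jog '[{"grip":0.5,"dx":-0.05,"dy":0,"dz":0,"spin":0},{"grip":0.5,"dx":-0.1,"dy":0,"dz":0,"spin":0},{"grip":0.5,"dx":-0.1,"dy":0,"dz":0,"spin":0}]' 50|grep -E "pos|force"; done
```

```text
eef_pos: [497.4, -237.1, 80.8]
wrist_force: [-0.0, -2.0, 1.8]
eef_pos: [497.3, -236.0, 80.8]
wrist_force: [0.0, -1.5, 1.0]
eef_pos: [497.3, -235.3, 80.9]
wrist_force: [-1.5, -3.5, 1.0]
eef_pos: [497.2, -234.3, 80.9]
wrist_force: [0.4, -5.3, 0.5]
```

```bash
for i in 1 2 3; do python3 -m jog '[{"grip":0.5,"dx":-0.05,"dy":0,"dz":0,"spin":0},{"grip":0.5,"dx":-0.1,"dy":0,"dz":0,"spin":0},{"grip":0.5,"dx":-0.1,"dy":0,"dz":0,"spin":0}]' 50|grep -E "pos|force"; done
```

```text
eef_pos: [497.2, -233.4, 80.9]
wrist_force: [0.1, -5.9, 0.2]
eef_pos: [497.1, -232.5, 81.0]
wrist_force: [0.3, -6.2, -0.4]
eef_pos: [497.0, -231.6, 80.9]
wrist_force: [-0.8, -7.6, 0.7]
```

```bash
for i in 1 2 3; do python3 -m jog '[{"grip":0.5,"dx":-0.03,"dy":0,"dz":0,"spin":0},{"grip":0.5,"dx":-0.06,"dy":0,"dz":0,"spin":0},{"grip":0.5,"dx":-0.06,"dy":0,"dz":0,"spin":0}]' 50|grep -E "pos|force"; done
```

```text
eef_pos: [497.0, -231.1, 81.0]
wrist_force: [-0.5, -7.3, 0.7]
eef_pos: [496.9, -230.4, 80.9]
wrist_force: [-0.2, -7.7, 0.6]
eef_pos: [496.9, -229.9, 81.0]
wrist_force: [-0.4, -8.3, 1.5]
```

```bash
for i in 1 2 3; do python3 -m jog '[{"grip":0.5,"dx":-0.02,"dy":0,"dz":0,"spin":0},{"grip":0.5,"dx":-0.04,"dy":0,"dz":0,"spin":0},{"grip":0.5,"dx":-0.04,"dy":0,"dz":0,"spin":0}]' 50|grep -E "pos|force"; done
```

```text
eef_pos: [496.9, -229.6, 81.0]
wrist_force: [-0.4, -8.6, 0.3]
eef_pos: [496.9, -229.4, 81.1]
wrist_force: [-0.9, -11.0, 0.4]
eef_pos: [496.9, -229.2, 81.2]
wrist_force: [-1.0, -11.0, 0.8]
```

```bash
for i in 1 2 3 4 5; do python3 -m jog '[{"grip":0.5,"dx":0.03,"dy":0,"dz":0,"spin":0},{"grip":0.5,"dx":0.06,"dy":0,"dz":0,"spin":0},{"grip":0.5,"dx":0.06,"dy":0,"dz":0,"spin":0}]' 50|grep -E "pos|force"; done
```

```text
eef_pos: [496.9, -229.6, 81.1]
wrist_force: [-0.3, -9.1, 0.6]
eef_pos: [496.9, -229.9, 80.9]
wrist_force: [-0.7, -8.6, 0.7]
eef_pos: [496.9, -230.2, 80.9]
wrist_force: [-1.1, -6.2, 0.5]
eef_pos: [496.9, -230.7, 80.8]
wrist_force: [-0.1, -5.0, 1.1]
eef_pos: [496.9, -231.1, 80.8]
wrist_force: [-1.3, -3.7, 2.2]
```

```bash
for i in 1 2 3; do python3 -m jog '[{"grip":0.5,"dx":0.03,"dy":0,"dz":0,"spin":0},{"grip":0.5,"dx":0.06,"dy":0,"dz":0,"spin":0},{"grip":0.5,"dx":0.06,"dy":0,"dz":0,"spin":0}]' 50|grep -E "pos|force"; done
```

```text
eef_pos: [497.0, -231.6, 80.8]
wrist_force: [-1.4, -1.7, 2.9]
eef_pos: [497.0, -232.2, 80.8]
wrist_force: [-3.2, 0.4, 3.7]
eef_pos: [497.0, -232.7, 80.8]
wrist_force: [-3.7, 3.3, 3.9]
```

The force gradient is about 4–5 N/mm and goes through zero into pull, so the spring bolt is holding the tray. I'll neutralise the force and release.

```bash
python3 -m jog '[{"grip":0.5,"dx":-0.05,"dy":-0.03,"dz":-0.02,"spin":0},{"grip":0.5,"dx":-0.07,"dy":-0.03,"dz":-0.02,"spin":0},{"grip":0.5,"dx":-0.07,"dy":-0.03,"dz":-0.02,"spin":0}]' 50; python3 -m jog '[{"grip":0.5,"dx":0,"dy":0,"dz":0,"spin":0},{"grip":0.5,"dx":0,"dy":0,"dz":0,"spin":0},{"grip":1.2,"dx":0,"dy":0,"dz":0,"spin":0},{"grip":2,"dx":0,"dy":0,"dz":0,"spin":0},{"grip":2.6,"dx":0,"dy":0,"dz":0,"spin":0},{"grip":2.6,"dx":0,"dy":0,"dz":0,"spin":0},{"grip":2.6,"dx":0,"dy":0,"dz":0,"spin":0}]' 8
```

```text
clock: 28.92
eef_pos: [496.8, -232.3, 80.9]
eef_rot: [-1.571, 0.0, -1.507]
wrist_force: [-2.7, -0.9, -1.2]
finger_gap: 9.4
clock: 29.8
eef_pos: [496.9, -232.3, 81.2]
eef_rot: [-1.571, -0.0, -1.507]
wrist_force: [-0.0, -0.5, -0.5]
finger_gap: 25.9
```

```bash
python3 -m jog '[{"grip":2.6,"dx":0,"dy":-2,"dz":0,"spin":0},{"grip":2.6,"dx":0,"dy":-5,"dz":0,"spin":0},{"grip":2.6,"dx":0,"dy":-9,"dz":0,"spin":0},{"grip":2.6,"dx":0,"dy":-13,"dz":-2,"spin":0},{"grip":2.6,"dx":0,"dy":-16,"dz":-5.5,"spin":0},{"grip":2.6,"dx":0,"dy":-16,"dz":-5.5,"spin":0}]' 8; python3 -c "
from h import *
d=snap('wrist','w4')
im=cv2.imread('pics/w4.png')[40:300,130:530];cv2.imwrite('pics/w4c.png',cv2.resize(im,None,fx=2,fy=2,interpolation=cv2.INTER_CUBIC))"
```

```text
clock: 30.55
eef_pos: [441.5, -236.3, 243.6]
eef_rot: [-1.567, -0.003, -1.508]
wrist_force: [0.4, -0.5, -0.5]
finger_gap: 25.8
```

View pics/w4c.png

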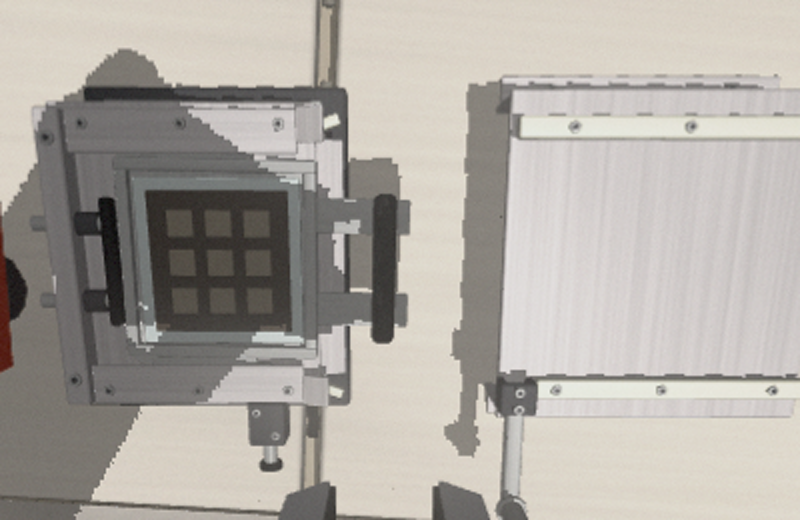

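The picture shows the tray home in the stage: mask in its rim at (220,262), bar free at (385,270), and the spring-bolt knob at (270,463) sticking out no further than before. The stop bolt is still drawn, with its rod at (515,460).

```bash
python3 -c "
from cell import ticket
print(ticket.sign_off())"
```

```text
the job is handed in; nothing more can be done
None
```

The tray is on the floating stage, held by the spring bolt and released. I handed the job in at about 31 s of the 72 s allowed.

- **Stop bolt:** I drew it back about 32 mm by its peg; the way is free from 29 mm. Gripping the peg slightly off centre gave a brief side load of about 20 N, which I relieved before pulling.
- **Crossing:** I pinched the tray by its bar and slid it across the gap, which I measured at about 77 mm. The deck was about 1.6 mm lower than the shelf. For a few millimetres after the struts left the shelf, the gripper carried most of the tray's weight, until I lowered it onto the deck.
- **Pushing home:** The highest push I read was 11 N, about 1.8 mm of deck travel, so the deck stayed short of its bump stop at 15 N.
- **Latch check:** Backing off, the force fell at 4–5 N per mm, passed through zero and became a 3.3 N pull. That is the deck spring, not the softer buffer, so the bolt is holding the tray.
- **Last picture:** The tray is home, the mask lies inside its rim and the bar is free. The stop bolt is still drawn, and the spring-bolt knob is about where it was at the start. The gripper was clear and read close to zero force.

No check failed or disagreed. I did not look again at the swab pot, lens tissue or timer at the end; the arm did not work near them.

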